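# Start the capsule mixer by touch

## Task

A filled capsule already sits in the fork of the white dental capsule mixer: start its mix with light touches of the fingertips, in this order. Tap the half of the black mains rocker that carries the white bar fully down to switch the mixer on, push the open clear hood gently down until it is fully shut, tap the blue programme key down and let it come up again, then press the green start key fully in, where it stays. Pick nothing up, do not shove the mixer or swing its hood farther open, and leave its other keys and the things around it alone.

Things in the scene. Friction and masses are not known exactly. Their poses are not given: they have to be found in the camera images.
- mixer: White capsule mixer, 270 deep (x) x 220 wide (y) x 95 mm high without its hood, about 3 kg, standing free on rubber feet on the left or the right of the orange mat, turned up to 0.35 rad. Origin: centre of its underside; own +x points to its back, +y to the left of a user facing its keys, z up. A careful touch stays under 20 N anywhere on it.
- panel_mid (a point): Middle of the sloping control panel (own x -135 to -20 mm, rising 12 degrees to the back, 68 to 92 mm high). Front row (own x -107): rocker at own y +70, red key -10, green key -70. Back row (own x -58): dark display at +70, blue key +12, yellow -35, grey -82. Behind the panel lies the bay with fork and capsule, under the hood.
- rocker (a joint): Black mains rocker, 44 mm long along the mixer's y, 24 mm wide. 0 rad = off (the half towards the mixer's left, own +y, with the white bar, stands up); 0.28 = on (that half fully down, level). It stays where it is left; about 2 N at the white bar tips it over. A soft rubber cap, 8 mm thick, on that half gives up to 5 mm, about 1.8 N per mm.
- rocker_on (a point): The white bar, on top of the rocker's rubber-capped half, 11 mm out from the pivot and 15 mm above the panel when off: the spot to tap. It goes down about 4 mm from off to on.
- hood (a joint): Clear hood over the fork bay, hinged along its back edge about the mixer's y axis: 0 rad = shut, larger = open (front edge up); starts 0.5 to 0.85 rad open. It stays where it is left; about 1 N at its pad pushes it down.
- hood_pad (a point): Centre of the top of the soft blue rubber pad (42 x 70 mm, 9 mm thick, gives up to 6 mm at 1.8 N per mm) at the front edge of the hood's top: the spot to push. With the hood shut it lies 107 mm in front of the hinge line and 43 mm above it; it moves with the hood (130 mm long, 172 wide).
- hood_hinge (a point): Middle of the hood's hinge line, which runs along the mixer's y axis; axes as the mixer's; 95 mm above the table.
- blue_key (a joint): Blue programme key, 23 mm across, spring return: 0 = up; it counts as down from about 3 mm (4 N) and bottoms at 8 mm (8.5 N), moving along the panel's normal; value in m.
- blue_key_top (a point): Middle of the blue key's slightly domed top, 11 mm above the panel when up.
- green_key (a joint): Green start key, 23 mm across, stays where it is pressed: 0 = out (as it starts), 0.004 m = fully in, along the panel's normal; about 2 N moves it. Its soft cap gives up to 5 mm more, about 1.8 N per mm.
- green_key_top (a point): Middle of the green key's slightly domed top, 12.5 mm above the panel when out.
- red_key (a joint): Red stop key, 23 mm, spring return: 0 = up, 0.008 m = fully down. Not to be pressed.
- yellow_key (a joint): Yellow key (another programme), 23 mm, spring return: 0 = up, 0.008 m = fully down. Not to be pressed.
- grey_key (a joint): Grey key (another programme), 23 mm, spring return: 0 = up, 0.008 m = fully down. Not to be pressed.
- tray: Purple instrument tray, 240 x 170 x 22 mm, on the other side of the mat from the mixer. Origin: centre of its underside. Leave alone.
- handpiece: Steel handpiece, 95 mm long, lying in the tray's long compartment. Origin: under its middle. Leave alone.
- tweezers: Dark steel tweezers, 135 mm long, lying in the tray's long compartment. Origin: under the middle. Leave alone.
- bur_block: Aluminium block of burs, 45 x 28 x 30 mm, in a small compartment of the tray. Origin: centre of its underside. Leave alone.
- jaw_model: White hinged jaw model, about 90 x 84 x 68 mm, at the far side of the mat. Origin: centre of its underside. Leave alone.
- bond_bottle: Amber bottle with black cap, 28 mm across, 62 mm high, just behind the mixer. Origin: centre of its underside. Leave alone.
- dappen_dish: Small green glass dish, 38 mm across, 24 mm high, near the robot. Origin: centre of its underside. Leave alone.
- syringe: Blue composite syringe, 135 mm long, lying on the left edge of the mat. Origin: under its middle. Leave alone.

How it is judged:
By the outcome, as a careful person would: the job done as asked, in the order asked, and still so for the second after the job is handed in, with the robot touching nothing.
It also fails if it takes over 58 s, if anything falls off the work surface, if the arm or the gripper's body presses on something with over 40 N, if the wrist force passes 120 N, or if a joint passes its speed limit or range.

## Robot

A 6-joint arm with a two-finger parallel gripper is mounted at the origin on the work surface. World frame = base frame: x ahead of the robot, y to its left, z up, the work surface at z = 0. Lengths are in m, angles in rad, forces in N, time in s.
With the tool pointing down it reaches from about 0.25 to 0.775 m from the base axis. Payload 4 kg.
Tool frame: the origin (TCP) lies between the finger pads; the fingertips stand 19 mm ahead of it and the grasp point (between the pads) is the TCP; z points along the fingers, y is the line along which they close (so a half turn about z gives the same grasp; the last joint's range is limited). The gripper opens to 94 mm and grips with 3 to 60 N. Pads are 16 mm wide; open, the fingers measure 119 mm over their backs; the gripper's body (75 mm by 177 mm) begins 78 mm behind the grasp point.
Start: joints at [-1.413, 0.087, 1.371, -0, 1.684, -0.103], TCP at [0.142, -0.531, 0.225] pointing down, gripper open.
Joint ranges: [-3.1, 3.1], [-0.76, 2.03], [0.27, 2.55], [-1.08, 4.22], [0.17, 2.65], [-2.57, 2.57]. Speed limits (rad/s): [2.79, 2.79, 3.14, 3.14, 3.14, 3.14].

## Interface

Orientations are given as a rotation vector (axis times angle).
In Python, from plant import move_to, line_to, move_j, grip, wait, solve_ik, sense, read_camera, IKError, sign_off gives the robot as it stands. Calls block until the motion is done:
- move_to(position, orientation): joint-space move of the TCP to a pose.
- line_to(position, feed=0.15, orientation=None, until_force=None): straight line of the TCP; orientation=None keeps the orientation; feed is the mean speed in m/s. With until_force (N) it stops when the force on the tool has changed by that much, and returns True; else False.
- move_j(angles): joint-space move.
- grip(opening, newtons=None): finger opening in m; newtons is the grip in N (None keeps the last); returns when the fingers have stopped.
- wait(seconds).
- solve_ik(position, orientation): joint angles nearest the present ones, or None.
- sense(): the state.
- read_camera(name): name is "side" or "top" or "wrist"; returns a dict with "color" (420x560x3 uint8, red, green, blue), "mtx" (3x3 intrinsics, pixels), "xyz" and "orientation" of the camera in the world. Camera axes: x right, y down, z forward; pixel columns grow to the right and rows downward; lengths in m; the calibration is good to about 2 mm. The wrist camera is an equidistant fisheye: a pixel r from the principal point sees the ray r / f radians off the axis. A picture is of the moment at which its call begins. There is no depth.
A pose or a line that the arm cannot do raises IKError and nothing moves.
- sign_off(): hands the job in; it is judged then, once.
The state is a dict: "time": time; "joints": joint angles; "joint_velocities": joint speeds; "effort": joint torques, N m; "position": TCP position; "eef_rot": TCP orientation; "contact_force": force on the tool from outside, world axes, zero at the start; "moment": the same for the moment, N m; "opening": finger opening in m; "gripper_force": force on a finger pad.
Only numpy, scipy, OpenCV 4.12 (cv2) and the standard library are available. Lean on these libraries where they do the work, as an engineer would, in place of code of your own. Each camera call takes 0.05 s, during which the arm holds its last target. There are 200 camera calls.

## Working session

There is one attempt and no reset: what is moved stays moved. The work goes in short steps, each a Python script; the robot and the scene stay as the last script left them, time stands still between calls to the robot, and variables do not carry over. Pictures are saved under pics/ and viewed, at most 10 in all, crops included, and the job is handed in when it is done.

```bash
ls; mkdir -p pics; python3 - <<'E'
from plant import *
import cv2
for n in ("side","top"):
    c=read_camera(n); cv2.imwrite(f"pics/{n}0.png",c["color"][:,:,::-1]); print(n,c["mtx"].tolist(),c["xyz"],c["orientation"])
c=read_camera("wrist"); print(c["mtx"].tolist(),c["xyz"],c["orientation"])
s=sense(); print(s["time"],s["position"],s["eef_rot"],s["opening"])
E
```

```text
pics
side [[532.4208394358105, 0.0, 277.4365929792381], [0.0, 532.4208394358105, 206.82564611200704], [0.0, 0.0, 1.0]] [0.10741851 1.21133775 0.82169669] [-0.51376944  2.5136439  -1.49048023]
top [[454.64730905206005, 0.0, 283.89117591163586], [0.0, 454.64730905206005, 207.28093487141567], [0.0, 0.0, 1.0]] [0.48712557 0.06712948 1.03649761] [-2.1743517   2.21298537 -0.13020945]
[[325.19226210127806, 0.0, 279.93024852004385], [0.0, 325.19226210127806, 211.0046327607214], [0.0, 0.0, 1.0]] [ 0.21087193 -0.51254111  0.38268284] [ 2.33014122 -1.78872034 -0.22515304]
0.15 [ 0.14175393 -0.53102592  0.22357439] [-3.11327289e+00 -4.08256247e-01  2.23791059e-05] 0.09400601185616025
```

View pics/top0.png

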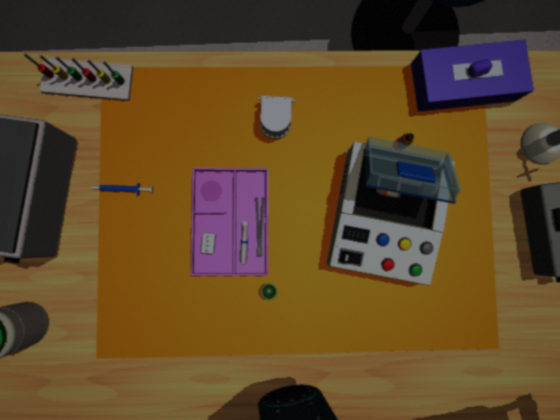

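View pics/side0.png

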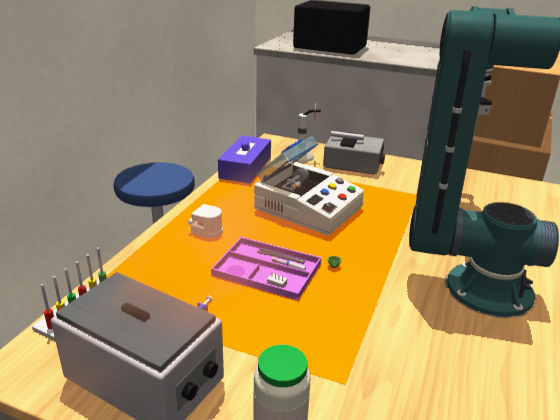

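The mixer is on the right of the mat, with its keys towards the robot. In the top view the rocker is near (350,258), the blue key (383,240), green (415,269) and the pad about (417,172). I'll enlarge that area.

```bash
python3 - <<'E'
import cv2
a=cv2.imread("pics/top0.png")[125:290,320:470]; a=cv2.resize(a,None,fx=3.6,fy=3.6,interpolation=cv2.INTER_CUBIC)
b=cv2.imread("pics/side0.png")[130:235,250:370]; b=cv2.resize(b,(240,210),interpolation=cv2.INTER_CUBIC)
a=cv2.convertScaleAbs(a,alpha=1.5); import numpy as np
o=np.zeros((594,800,3),np.uint8); o[:,:540]=a; o[:210,545:785]=b
cv2.imwrite("pics/crop0.png",o)
E
```

```text
(no output)
```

View pics/crop0.png

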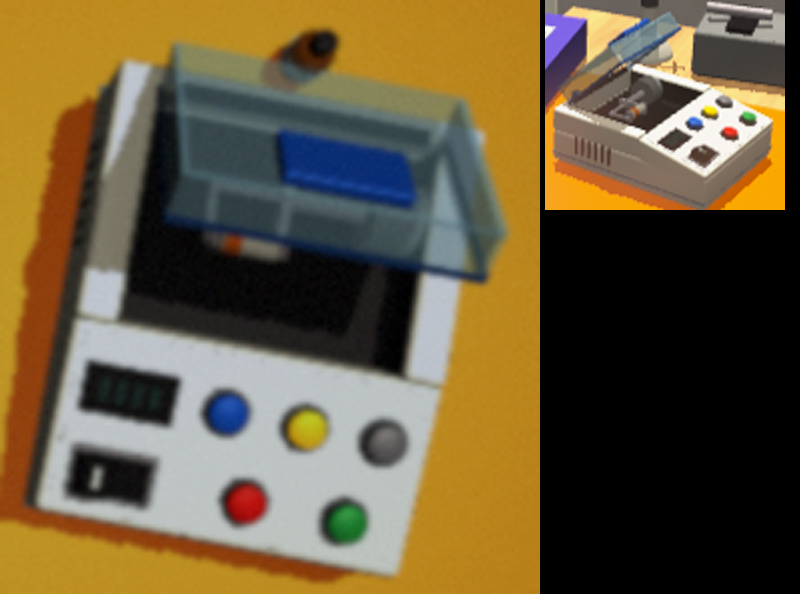

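Crop positions: blue (226,412), yellow (305,428), grey (384,443), red (245,503), green (345,521), white bar (96,477). Body corners are front-left (40,505) and front-right (397,573). The pad's top runs from (281,132) and (407,152) to (412,195). Next I'll fit the pose.

```bash
cat > h.py <<'E'
import numpy as np, cv2
from scipy.spatial.transform import Rotation as R
from scipy.optimize import least_squares
TH=np.arctan2(24,115); N=np.array([-np.sin(TH),0,np.cos(TH)])
def panel(x,y,h): return np.array([x,y,.068+(x+.135)*np.tan(TH)])+h*N
K=dict(blue=panel(-.058,.012,.011),yellow=panel(-.058,-.035,.011),grey=panel(-.058,-.082,.011),
 red=panel(-.107,-.010,.011),green=panel(-.107,-.070,.0125),bar=panel(-.107,.081,.015))
def proj(P,c,fish=False):
    p=(np.atleast_2d(P)-c["xyz"])@R.from_rotvec(c["orientation"]).as_matrix()
    m=c["mtx"]
    if fish:
        r=np.hypot(p[:,0],p[:,1]); k=np.arctan2(r,p[:,2])/r
        q=p[:,:2]*k[:,None]
    else: q=p[:,:2]/p[:,2:]
    return q*m[0,0]+m[:2,2]
def world(p,P): # p=x,y,yaw
    return np.atleast_2d(P)@R.from_euler("z",p[2]).as_matrix().T+[p[0],p[1],0]
def padpts(hx,th,py,off=[(0,0)]): # off: dx,dy in hood frame from pad centre
    L=np.array([[-.107+a,0,.043] for a,b in off])
    L=L@R.from_euler("y",th).as_matrix().T  # + about y lifts -x side
    L[:,1]=[py+b for a,b in off]
    return L+[hx,0,.095]
E
cat > fit.py <<'E'
from h import *
T=dict(mtx=np.array([[454.64730905206005,0,283.89117591163586],[0,454.64730905206005,207.28093487141567],[0,0,1]]),xyz=np.array([0.48712557,0.06712948,1.03649761]),orientation=np.array([-2.1743517,2.21298537,-0.13020945]))
cv=lambda l:(np.array(l)+.5)/3.6-.5+[320,125]
obs=dict(blue=(226,412),yellow=(305,428),grey=(384,443),red=(245,503),green=(345,521),bar=(96,477))
n=list(obs); px=cv([obs[k] for k in n])
f=least_squares(lambda p:(proj(world(p,[K[k] for k in n]),T)-px).ravel(),[.5,-.2,-.2])
print(f.x,f.fun.reshape(-1,2).round(2))
off=[(.021,.035),(.021,-.035),(-.021,-.035),(-.021,.035)]
pp=cv([(281,132),(407,152),(412,195),(284,176)])
g=least_squares(lambda q:(proj(world(f.x,padpts(*q,off)),T)-pp).ravel(),[.11,.7,0])
print(g.x,g.fun.round(2)); print(world(f.x,padpts(*g.x)))
for k in n: print(k,world(f.x,K[k]))
E
python3 fit.py
```

```text
[ 0.55357624 -0.19286747 -0.19910044] [[-0.01  0.25]
 [ 0.14 -0.14]
 [ 0.25 -0.25]
 [ 0.05 -0.01]
 [ 0.49  0.29]
 [-0.91 -0.15]]
[ 0.11932515  0.77477976 -0.00333602] [-1.16 -1.01 -0.34  0.13  1.53  1.24 -0.08 -0.41]
[[ 0.62442199 -0.21056553  0.20057951]]
blue [[ 0.49689265 -0.16918837  0.09483757]]
yellow [[ 0.48759663 -0.21525988  0.09483757]]
grey [[ 0.47830061 -0.26133139  0.09483757]]
red [[ 0.44450932 -0.18106217  0.08461148]]
green [[ 0.43234168 -0.23981625  0.08607985]]
bar [[ 0.46170696 -0.09169826  0.08852712]]
```

```bash
cat >> h.py <<'E'
M=np.array([0.55357624,-0.19286747,-0.19910044])
def ori(tilt,s=1,xfwd=False):
    """tool z = -(normal tilted by `tilt` about mixer y: + leans top to the back); tool x along mixer s*y (or s*x)"""
    n=np.array([np.sin(tilt),0,np.cos(tilt)]); z=-n
    x=np.array([0,s,0.]) if not xfwd else s*np.array([np.cos(tilt),0,-np.sin(tilt)])
    m=np.c_[x,np.cross(z,x),z]
    return (R.from_euler("z",M[2])*R.from_matrix(m)).as_rotvec(), R.from_euler("z",M[2]).apply(n)
E
python3 - <<'E'
from h import *; from plant import *
for s in (1,-1):
  for xf in (0,1):
    o,n=ori(-TH,s,xf); b=world(M,K["bar"])[0]
    print(s,xf,solve_ik(b+n*.1,o), solve_ik(world(M,K["green"])[0]+n*.03,o))
    for t in (0,.2,.4,.77):
        o,n=ori(t,s,xf); j=solve_ik(world(M,padpts(.119,.775,-.003))[0]+n*.04,o); print("  hood",t,None if j is None else np.round(j,2))
E
```

```text
1 0 [-0.34385573 -0.28523861  1.79970053  0.0297963   1.42354509 -0.14611646] [-0.69281378 -0.14376081  1.82851627  0.10133687  1.27652277 -0.51435522]
  hood 0 [-0.41  0.33  1.05  0.    1.76 -0.21]
  hood 0.2 [-0.39  0.51  0.82 -0.04  2.01 -0.2 ]
  hood 0.4 [-0.37  0.71  0.56 -0.09  2.26 -0.22]
  hood 0.77 None
1 1 [-0.34385573 -0.28523861  1.79970053  0.0297963   1.42354509  1.42467987] [-0.69281378 -0.14376081  1.82851627  0.10133687  1.27652277  1.05644111]
  hood 0 [-0.41  0.33  1.05  0.    1.76  1.36]
  hood 0.2 [-0.39  0.51  0.82 -0.04  2.01  1.37]
  hood 0.4 [-0.37  0.71  0.56 -0.09  2.26  1.35]
  hood 0.77 None
-1 0 None None
  hood 0 None
  hood 0.2 None
  hood 0.4 None
  hood 0.77 None
-1 1 [-0.34385573 -0.28523861  1.79970053  0.0297963   1.42354509 -1.71691279] [-0.69281378 -0.14376081  1.82851627  0.10133687  1.27652277 -2.08515154]
  hood 0 [-0.41  0.33  1.05 -0.    1.76 -1.78]
  hood 0.2 [-0.39  0.51  0.82 -0.04  2.01 -1.78]
  hood 0.4 [-0.37  0.71  0.56 -0.09  2.26 -1.79]
  hood 0.77 None
```

```bash
python3 - <<'E'
from h import *; from plant import *
grip(0.0)
line_to([.142,-.45,.36],feed=.25)
o,n=ori(-TH); b=world(M,K["bar"])[0]
move_to(b+n*.12+[0,0,.0],o)
c=read_camera("wrist"); cv2.imwrite("pics/w1.png",c["color"][:,:,::-1]); np.savez("w1.npz",**c)
print(sense()["time"],sense()["opening"],sense()["contact_force"],c["xyz"])
for k in K: print(k,proj(world(M,K[k]),c,True).round(1))
tip=b+n*(.12-.019); print("tip",proj(tip,c,True))
print("pad",proj(world(M,padpts(.1193,.775,-.0033)),c,True))
E
```

```text
4.1917 0.0007316835290554456 [-0.28151929  0.3111269   0.2570897 ] [ 0.42029739 -0.01098595  0.36212253]
blue [[330.8 278.6]]
yellow [[327.9 318.9]]
grey [[325.  353.5]]
red [[279.4 298.9]]
green [[279.5 346.9]]
bar [[279.2 210.9]]
tip [[278.97889578 253.12606427]]
pad [[500.04214543 319.40393567]]
```

View pics/w1.png

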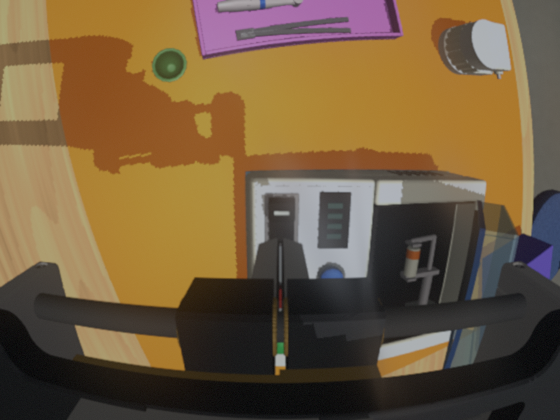

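The wrist view shows the white bar at (282,212), where I predicted (279,211), and the blue key at about (331,272). The fit is good to about 2 mm, so I'll tap the rocker.

```bash
cat >> h.py <<'E'
def tap(p,F,depth,o,n,up=.03,gap=.012):
    """p = world contact point; tips start gap above it; press to at most depth below; back up"""
    from plant import line_to,sense
    t=lambda h: p+n*(.019+h)
    line_to(t(gap),feed=.12); f0=sense()["contact_force"]
    hit=line_to(t(-depth),feed=.012,until_force=F)
    s=sense(); h=(s["position"]-p)@n-.019; print("hit",hit,"h mm",h*1e3,"dF",s["contact_force"]-f0,s["time"])
    line_to(t(up),feed=.08)
E
python3 - <<'E'
from h import *; from plant import *
o,n=ori(-TH); b=world(M,K["bar"]+[.001,0,0])[0]
tap(b,6,.010,o,n,up=.12)
c=read_camera("wrist"); cv2.imwrite("pics/w2.png",cv2.resize(c["color"][150:290,220:400,::-1],None,fx=3,fy=3))
a=np.load("w1.npz")["color"]; cv2.imwrite("pics/w12.png",np.vstack([cv2.resize(i[160:260,230:390,::-1],None,fx=3,fy=3) for i in (a,c["color"])])[:600])
print(sense()["time"],sense()["contact_force"])
E
```

```text
hit True h mm -6.310270400407122 dF [-3.00260836  0.59345143  6.54963773] 6.5
8.2833 [0.12586033 0.07657825 0.23988111]
```

View pics/w12.png

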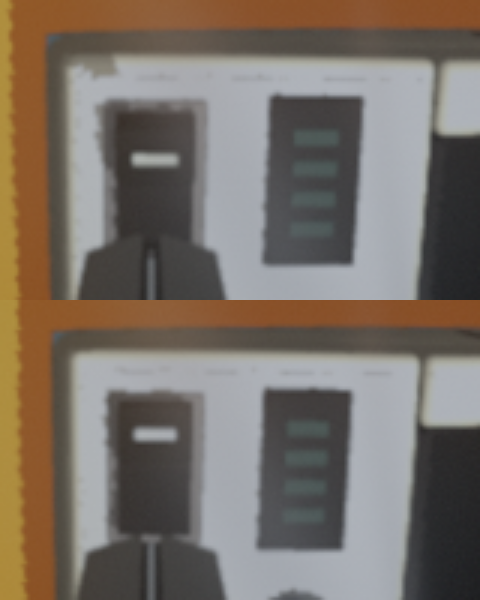

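The rocker took 7 N and stopped 6.3 mm down, and in the lower picture it lies level, with the bar moved outward: it is on. Before touching the hood I'll refine its estimate using the side view as well.

```bash
python3 - <<'E'
from h import *
S=dict(mtx=np.array([[532.4208394358105,0,277.4365929792381],[0,532.4208394358105,206.82564611200704],[0,0,1]]),xyz=np.array([0.10741851,1.21133775,0.82169669]),orientation=np.array([-0.51376944,2.5136439,-1.49048023]))
off=[(.021,.035),(.021,-.035),(-.021,-.035),(-.021,.035)]
im=cv2.imread("pics/side0.png"); 
q=proj(world(M,padpts(.1193,.775,-.0033,off)),S); print(q.round(1)); print(proj(world(M,[K[k] for k in K]),S).round(1))
a=cv2.resize(im[130:220,250:370],None,fx=6,fy=6,interpolation=cv2.INTER_CUBIC)
for p in q: cv2.circle(a,tuple(int(v) for v in ((p-[250,130]+.5)*6)),3,(0,0,255),-1)
for k in K: cv2.circle(a,tuple(int(v) for v in ((proj(world(M,K[k]),S)[0]-[250,130]+.5)*6)),3,(255,0,255),-1)
cv2.imwrite("pics/s1.png",cv2.convertScaleAbs(a,alpha=1.4))
E
```

```text
[[281.2 152.3]
 [293.5 145.3]
 [302.1 138.6]
 [289.9 145.6]]
[[325.1 190. ]
 [332.6 184.4]
 [339.7 179. ]
 [342.7 194.8]
 [351.9 187.1]
 [328.4 205.5]]
```

View pics/s1.png

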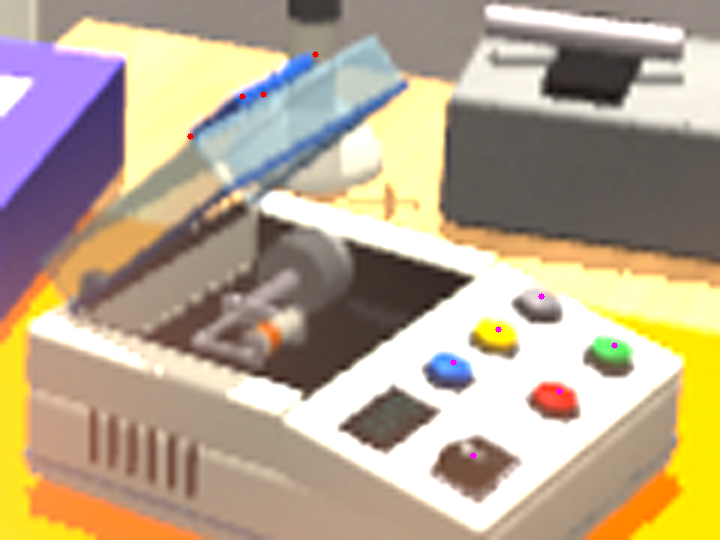

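The key dots match the side image. The pad spans roughly (228,103)–(318,54) in this crop, a little off the prediction, so I'll look from close above it.

```bash
python3 - <<'E'
from h import *; from plant import *
s=sense(); o,n=ori(.3)
line_to(s["position"]+[0,0,.10],feed=.2)
p=world(M,padpts(.1193,.775,-.0033))[0]
move_to(p+n*(.019+.09),o)
c=read_camera("wrist"); np.savez("w3.npz",**c)
off=[(.021,.035),(.021,-.035),(-.021,-.035),(-.021,.035)]
print(proj(world(M,padpts(.1193,.775,-.0033,off)),c,True).round(1),sense()["time"],proj(p+n*.09,c,True))
cv2.imwrite("pics/w3.png",cv2.convertScaleAbs(cv2.resize(c["color"][120:400,100:480,::-1],None,fx=2,fy=2,interpolation=cv2.INTER_CUBIC),alpha=1.5))
E
```

```text
[[301.5 173.1]
 [300.2 249.4]
 [258.  257.4]
 [256.5 176.2]] 10.0417 [[279.60774435 254.61214103]]
```

View pics/w3.png

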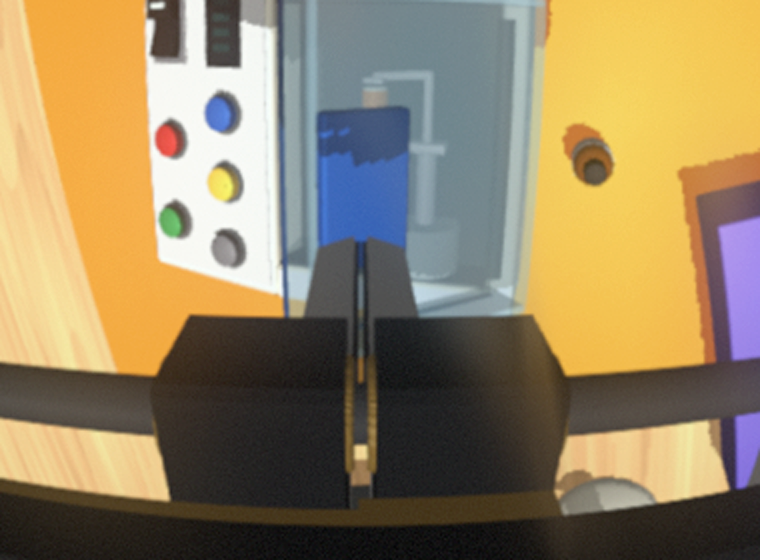

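The pad's left edge corners are at full-image (304,173.5) and (259.5,176.5), where I predicted (301.5,173) and (256.5,176). The estimate is within about 2 mm. I'll push the hood down along its arc.

```bash
python3 - <<'E'
from h import *; from plant import *
HX=.1205; off=[(.005,0)]
def pose(th,h,tilt):
    o,n=ori(tilt); return world(M,padpts(HX,th,-.0033,off))[0]+n*(.019+h),o
o,n=ori(.3)
line_to(pose(.775,.02,.3)[0],feed=.15)
f0=sense()["contact_force"]
hit=line_to(pose(.775,-.006,.3)[0],feed=.015,until_force=.8)
s=sense(); h=(s["position"]-pose(.775,0,.3)[0])@n
print("touch",hit,h*1e3,s["contact_force"]-f0,s["time"])
h0=max(min(h,.006),-.006)
for k in range(1,11):
    f=1-k/10
    p,o=pose(.775*f+.03*(1-f),h0*f,.3*f)
    hit=line_to(p,feed=.04,orientation=o,until_force=5)
    s=sense(); print(k,hit,(s["contact_force"]-f0).round(2),round(s["position"][2]-.019,4))
    if hit: break
o,n=ori(0)
hit=line_to(s["position"]-[0,0,.015],feed=.012,until_force=4)
s=sense(); print("end",hit,(s["contact_force"]-f0).round(2),s["position"]-[0,0,.019],s["time"])
line_to(s["position"]+[0,0,.06],feed=.08)
c=read_camera("side"); cv2.imwrite("pics/s2.png",cv2.resize(c["color"][110:230,230:380,::-1],None,fx=5,fy=5,interpolation=cv2.INTER_CUBIC))
E
```

```text
touch True 1.6767464268418222 [ 0.1094573  -1.20577806  0.9357549 ] 11.8
1 False [-1.13 -1.5  -1.02] 0.1945
2 False [-0.86 -1.36 -2.26] 0.1903
3 False [-1.59 -1.11 -1.67] 0.1858
4 False [-0.21 -0.24 -1.97] 0.1807
5 False [-0.56 -1.93 -1.76] 0.1752
6 False [-0.56 -1.21 -1.47] 0.1691
7 False [-0.61 -0.93 -1.12] 0.1627
8 False [ 0.44 -0.51 -1.58] 0.1558
9 False [-0.5  -1.22 -0.79] 0.1486
10 False [ 0.5  -1.18 -1.31] 0.1411
end True [-0.24 -0.95  3.14] [ 0.57239988 -0.20005477  0.13565396] 16.125
```

View pics/s2.png

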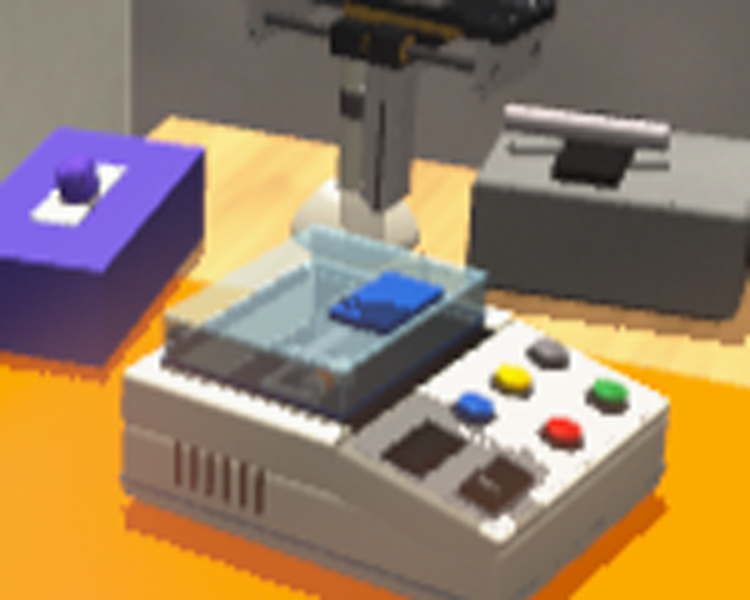

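The hood looks shut, with the pad at about (388,300) in the crop. I'll press it once more, a bit firmer, to confirm the stop, then tap blue and press green.

```bash
python3 - <<'E'
from h import *; from plant import *
s=sense(); p=s["position"]; f0=s["contact_force"]
line_to(p-[0,0,.05],feed=.1)
hit=line_to(p-[0,0,.068],feed=.012,until_force=7)
s=sense(); print("hood",hit,(s["contact_force"]-f0).round(2),s["position"][2]-.019)
line_to(p+[0,0,.03],feed=.15)
o,n=ori(-TH)
b=world(M,K["blue"])[0]; move_to(b+n*.08,o); tap(b,6.5,.0095,o,n,up=.04)
wait(.3)
c=read_camera("wrist")
g=world(M,K["green"])[0]; line_to(g+n*.06,feed=.15)
tap(g,6.5,.012,o,n,up=.08)
c=read_camera("side"); cv2.imwrite("pics/s3.png",cv2.resize(c["color"][110:230,230:380,::-1],None,fx=5,fy=5,interpolation=cv2.INTER_CUBIC))
print(sense()["time"])
E
```

```text
hood True [-1.02  0.38  5.97] 0.13450322661684047
hit True h mm -5.701221619157107 dF [-2.43809779  0.64142262  6.32090737] 21.9917
hit True h mm -7.602878463385809 dF [-1.77452765  2.61269854  5.64051241] 25.775
27.0833
```

View pics/s3.png

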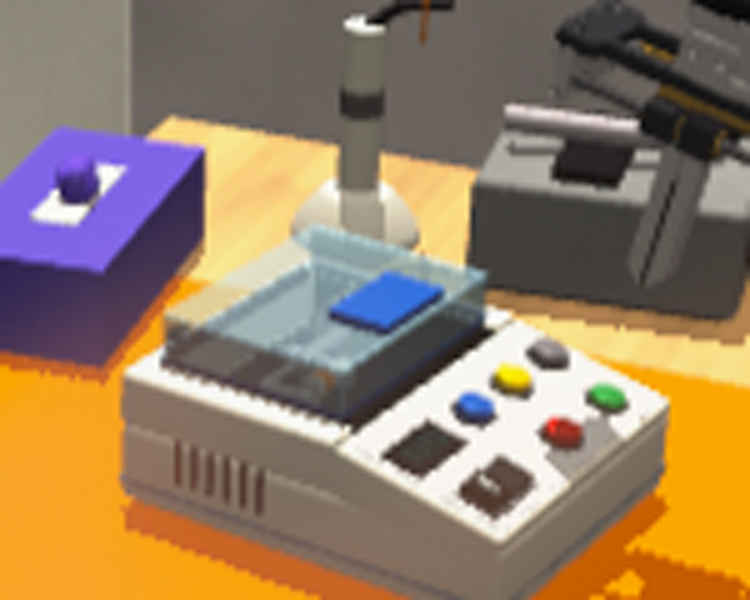

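The hood stop, the blue key's travel (5.7 mm at about 6.8 N, then up again) and the green key (7.6 mm = 4 mm travel plus cap squeeze) all agree. The picture shows the hood flat, green low and the other keys up. Handing in.

```bash
python3 -c "
from plant import *
print(sign_off())"
```

```text
the job is handed in; nothing more can be done
None
```

I switched the mixer on, shut the hood, tapped the blue key (it came back up) and pressed the green key fully in, in that order. No touch passed about 8 N, and I handed the job in at about 27 s.

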